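Turn a specimen carrier over and lay it face down on the lapping plate

ROBOT

A 6-joint arm with a two-finger parallel gripper is mounted at the origin on a cart in front of the work surface, level with it; the furniture and walls round the work are solid. World frame = base frame: x ahead of the robot, y to its left, z up, the work surface at z = 0. Lengths are in m, angles in rad, forces in N, time in s.
With the tool pointing down it reaches from about 0.225 to 0.875 m from the base axis. Payload 3.4 kg.
Tool frame: the origin (TCP) lies between the finger pads; the fingertips stand 22 mm ahead of it and the grasp point (between the pads) lies 3 mm ahead of it (manip.finger_overhang is the distance from the TCP to the fingertips, in m); z points along the fingers, y is the line along which they close (so a half turn about z gives the same grasp; the last joint's range is limited). The gripper opens to 85 mm and grips with 20 to 120 N. Pads are 22 mm wide; open, the fingers measure 114 mm over their backs; the gripper's body (76 mm by 85 mm) begins 54 mm behind the grasp point. The pads swing forward as they close: fully open they stand 13 mm farther back than shut.
Start: joints at [1.005, 0.276, 1.505, -0, 1.361, -0.121], TCP at [0.247, 0.519, 0.253] pointing down, gripper open.
Joint ranges: [-2.89, 2.89], [-0.75, 2.08], [0.22, 2.7], [-1.18, 4.32], [0.11, 2.71], [-2.7, 2.7]. Speed limits (rad/s): [2.57, 2.57, 3.14, 3.14, 3.14, 3.14].

INTERFACE

Orientations are given as a unit quaternion [w, x, y, z].
In Python, from rig import get_state, eyes, order, manip gives the robot as it stands.
- The arm moves only by the tool drive_tool, never from a script. Its argument "rows" is a list of rows, each a list of 4 numbers: the shift along the tool's x, y, z in units of 25 mm (1.0 is 25 mm), then the turn about the tool's z in units of 6 degrees (1.0 is 6 degrees). A call has exactly 8 rows; each row is the pose to reach, as a shift and turn from the pose commanded when the call began, along the tool's axes at that moment; what a row does not reach only later rows make up. A row lasts 1/12 s, in which the tool goes at most 41.7 mm and 7.16 degrees, less where a joint would pass 70% of its speed; a pose out of reach is approached as far as the arm can. A call with a gripper value outside its range is refused whole. "grip" is the finger opening in mm, from 0 to 85.4, set as the call begins (left out, the last holds). The fingers move at their own pace and stop on an object; "newtons" is the grip in N (left out, the last holds). Time passes only in rows, so rows that repeat a pose let the fingers close, or fill a call up. It gives the time, the measured TCP pose, the force, the opening and the grip force at its end, in the units of the state.
- get_state(): the state, without advancing time (a new reading comes with each control period).
- eyes.get_image(name): name is "scene" or "side" or "wrist"; returns (picture, depth): 384x512x3 uint8, red, green, blue; 384x512 float32, m along the optical axis (not along the pixel's ray), 0 where there is no reading.
- eyes.camera_info(name): a dict with "fx", "fy", "cx", "cy" (pixels), "R" (3x3) and "t" (3): a world point X has camera coordinates R X + t. Camera axes: x right, y down, z forward; pixel columns grow to the right and rows downward; lengths in m; the calibration is good to about 2 mm. A picture is of the moment at which its call begins: read the wrist's pose just before it. camera_info takes no time and is no camera call; for the wrist camera it gives the pose at the moment of the call.
- order.sign_off(): hands the job in; it is judged then, once.
The state is a dict: "clock": time; "qpos": joint angles; "qd": joint speeds; "effort": joint torques, N m; "position": TCP position; "ee_rot": TCP orientation; "contact_force": force on the tool from outside, world axes, zero at the start; "moment": the same for the moment, N m; "width": finger opening in m; "gripper_force": force on a finger pad.
Only numpy, scipy, OpenCV 4.12 (cv2) and the standard library are available. Lean on these libraries where they do the work, as an engineer would, in place of code of your own. Each camera call takes 0.05 s, during which the arm holds its last target. There are 200 camera calls.

TASK

The specimen carrier leans on the sloped rest with its four specimens facing up. Turn it over (lean it back on the rest and change your grip if you need to) and lay it gently, without letting it drop or fall over, face down on the middle of the round lapping plate, so that all four specimens rest on the plate, and let go. Do not shift the loupe or the bottle.

Things in the scene. Friction and masses are not known exactly. Their poses are not given: they have to be found in the camera images.
- carrier: Loose aluminium slab 110 x 56 x 12 mm (x, y, z), about 0.24 kg; origin at the slab's centre. z points out of the specimen face: four black round specimens, 18 mm across, 6 mm proud, at x = +-16, y = +-14 mm; the other face is plain. At the start its plain face lies on the rest's board, -x end on the ledge, x pointing up the slope.
- rest: Fixed sloped rest on a grey foot 115 x 80 mm; origin on the bench under it, z up. Its board, 40 mm wide (along y), rises 55 degrees from level towards +x and faces -x and up. It runs 75 mm up from a ledge 26 mm deep, square to it, so the carrier overtops it by 35 mm and juts 8 mm past it on each side.
- rest_corner (a point): Inner corner where board and ledge meet, mid-width, 34 mm above the bench; axes as the rest's. The carrier stays put on the rest leaning on either face: slab centre 55 mm up the slope from here, and 6 mm (on its plain face) or 12 mm (on its specimens) out of the board.
- lap_plate: Fixed round dark steel lapping plate, diameter 200 mm, 22 mm thick, flat top with fine grooves. Origin at the centre of its underside on the bench.
- lap_top (a point): Centre of the lapping plate's top face. A carrier lying face down on it has its origin 12 mm above this point.
- loupe: Loose black loupe, 34 mm across and 34 mm high, standing on the bench; origin under its centre. Not to be shifted.
- bottle: Loose white bottle with blue cap, 44 mm across and 138 mm high, standing behind the lapping plate; origin under its centre. Not to be shifted.
Things that resemble listed ones, but are neither listed nor needed, are in the scene too. Of the things shaped like the carrier, the aluminium one is meant.

How it is judged:
By the outcome, as a careful person would: the job done as asked, in the order asked, and still so for the second after the job is handed in, with the robot touching nothing.
It also fails if it takes over 61 s, if anything falls off the work surface, if the arm or the gripper's body presses on something with over 40 N, if the wrist force passes 120 N, or if a joint passes its speed limit or range.

## Working session

There is one attempt and no reset: what is moved stays moved. The work goes in short steps, Python scripts to look and compute and a tool call to move; the robot and the scene stay as the last step left them, time stands still between calls to the robot, and variables do not carry over. Pictures are saved under pics/ and viewed, at most 13 in all, crops included, and the job is handed in when it is done.

Besides the shell and the picture viewer there is one more tool, called after ">>>" by a JSON object that holds its "op" and its "data". drive_tool: Moves the arm, as the interface text tells. Its arguments: {"type":"object","properties":{"rows":{"type":"array","items":{"type":"array","items":{"type":"number"}}},"grip":{"type":"number"},"newtons":{"type":"number"}},"required":["rows"]}

```bash
ls; mkdir -p pics; python3 - <<'E'
from rig import get_state, eyes, manip
import numpy as np, cv2
for n in ("scene","side","wrist"):
    im,d=eyes.get_image(n); c=eyes.camera_info(n); np.savez(f"{n}0.npz",im=im,d=d,**{k:np.array(c[k]) for k in c})
    cv2.imwrite(f"pics/{n}0.png",im[:,:,::-1])
    C=-np.array(c["R"]).T@c["t"]; print(n,C.round(3),c["fx"],np.array(c["R"])[2].round(2))
a=cv2.imread("pics/scene0.png");b=cv2.imread("pics/side0.png")
s=get_state();print(s["ee_rot"],s["position"],s["width"],s["clock"],[x for x in dir(manip) if x[0]!='_'])
E
```

```text
pics
scene [0.947 0.753 0.736] 462.89720672444264 [-0.38 -0.71 -0.59]
side [0.422 0.83  0.645] 442.7507027258171 [ 0.11 -0.83 -0.55]
wrist [0.172 0.555 0.374] 301.80159467265 [ 0.29 -0.14 -0.95]
[-2.51543005e-04  2.20557375e-01  9.75373752e-01 -6.51201873e-04] [0.24718993 0.51874903 0.25264227] 0.08551263290019064 0.15 ['MotionError', 'finger_overhang']
```

View pics/scene0.png

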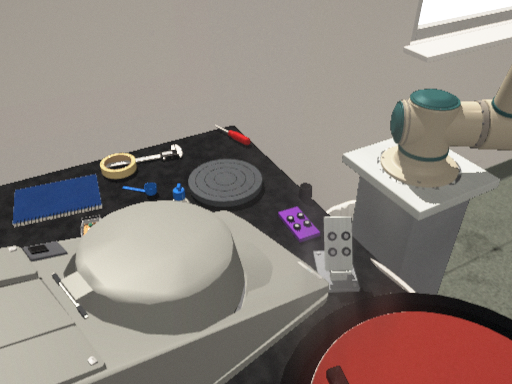

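View pics/side0.png

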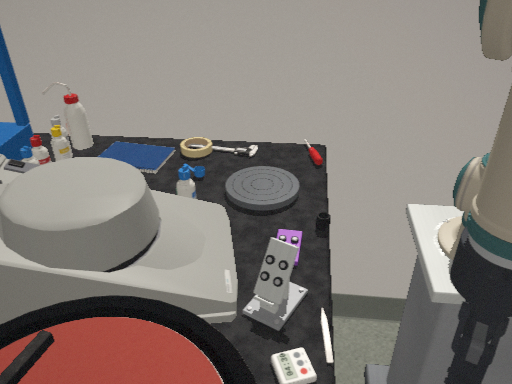

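The scene view shows the aluminium carrier on the rest around (338,240), with the plate at (226,182), the loupe at (305,190) and the purple decoy at (298,222). In the side view the carrier is near (275,265), the plate at (262,187), the loupe at (322,221) and the bottle at (186,185).

```bash
cat > h.py <<'E'
import numpy as np, cv2
def load(n): return dict(np.load(n+".npz"))
def cloud(f):
    h,w=f["d"].shape; v,u=np.mgrid[:h,:w]; d=f["d"]
    pc=np.stack([(u-f["cx"])/f["fx"]*d,(v-f["cy"])/f["fy"]*d,d],-1)
    return (pc-f["t"])@f["R"]
def ray(f,u,v):
    r=f["R"].T@np.array([(u-f["cx"])/f["fx"],(v-f["cy"])/f["fy"],1]); return -f["R"].T@f["t"],r/np.linalg.norm(r)
def proj(f,X):
    c=f["R"]@X+f["t"]; return np.array([f["fx"]*c[0]/c[2]+f["cx"],f["fy"]*c[1]/c[2]+f["cy"]])
E
python3 - <<'E'
from h import *
a=load("scene0");b=load("side0");w=load("wrist0")
def crop(f,x,y,W,H,s): return cv2.resize(f["im"][y:y+H,x:x+W,::-1],None,fx=s,fy=s,interpolation=cv2.INTER_CUBIC)
cv2.imwrite("pics/crops.png",np.hstack([crop(a,300,200,80,100,5),crop(b,235,225,80,100,5)]))
# plate top points & carrier points
for n,f,box in(("scene",a,(195,165,258,192)),("side",b,(232,172,292,200))):
    P=cloud(f); x0,y0,x1,y1=box; q=P[y0:y1,x0:x1].reshape(-1,3); print(n,"plate",np.median(q[:,2]))
    m=(abs(P[...,2]-np.median(q[:,2]))<.006)&(np.hypot(*(P[...,:2]-np.median(q[:,:2],0)).transpose(2,0,1))<.12)
    z=P[m]; c,r=cv2.minEnclosingCircle(z[:,:2].astype(np.float32)); print(c,r,z.mean(0))
E
```

```text
scene plate 0.02206226889604186
(0.5273516774177551, -0.17777679860591888) 0.10183598846197128 [ 0.53069998 -0.17132697  0.02191348]
side plate 0.023297446984307482
(0.5269542336463928, -0.18211500346660614) 0.10285753011703491 [ 0.52668491 -0.17206714  0.02314231]
```

View pics/crops.png

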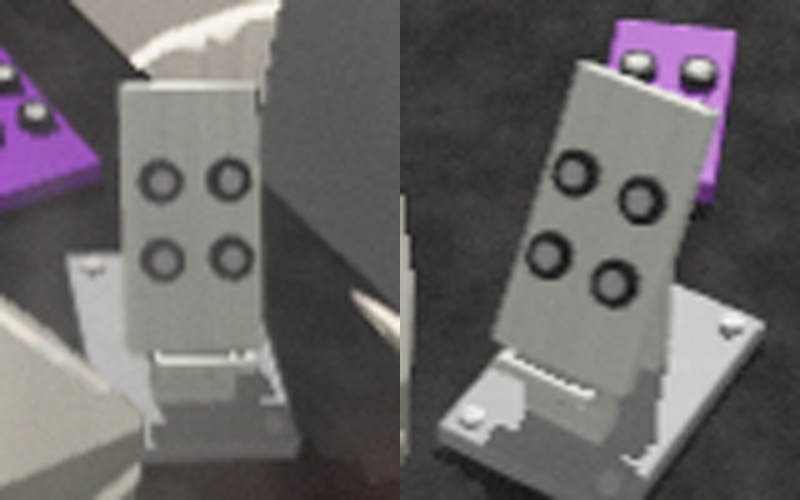

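View pics/wrist0.png

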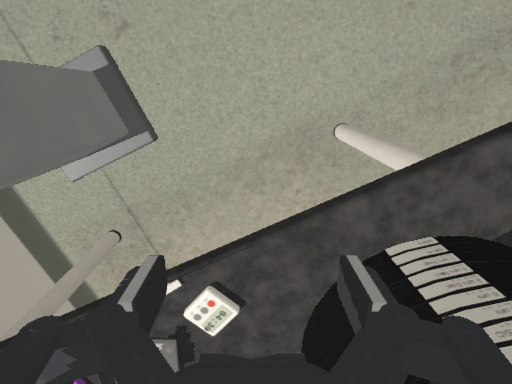

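```bash
python3 - <<'E'
from h import *
a=load("scene0");b=load("side0")
A=np.array([(160,181),(229,179),(162,260),(232,257),(120,85),(263,87)])/5+[300,200]-.4
B=np.array([(175,172),(241,201),(149,255),(214,284),(180,64),(317,115)])/5+[235,225]-.4
X=[]
for p,q in zip(A,B):
    o1,r1=ray(a,*p);o2,r2=ray(b,*q)
    s=np.linalg.lstsq(np.stack([r1,-r2],1),o2-o1,rcond=None)[0]
    P,Q=o1+s[0]*r1,o2+s[1]*r2; X.append((P+Q)/2); print(X[-1].round(4),np.linalg.norm(P-Q).round(4))
X=np.array(X)
c=X[:4].mean(0);xa=(X[0]+X[1]-X[2]-X[3]);ya=(X[0]+X[2]-X[1]-X[3])
print("spec sep",np.linalg.norm(xa)/2,np.linalg.norm(ya)/2); xa/=np.linalg.norm(xa);ya/=np.linalg.norm(ya)
print(c,xa,ya,"slope",np.degrees(np.arcsin(xa[2])),"cross",np.cross(xa,ya),"center",c-12e-3*np.cross(xa,ya)*np.sign(np.cross(xa,ya)[2]))
# depth planes
for f,x in((a,A),(b,B)):
    P=cloud(f); m=np.zeros(P.shape[:2],np.uint8); cv2.fillConvexPoly(m,cv2.convexHull(x[:4].round().astype(np.int32)),1)
    q=P[m>0]; 
    pts=np.array([P[int(round(v)),int(round(u))] for u,v in x[:4]]);print("depth c",pts.mean(0), "all",q.mean(0))
    q2=P[225:275,320:350].reshape(-1,3) if f is a else P[245:300,255:290].reshape(-1,3)
    cc=np.median(q,0); q=q2[np.linalg.norm(q2-cc,axis=1)<.06]
    for _ in range(4):
        c0=q.mean(0);n=np.linalg.svd(q-c0,full_matrices=False)[2][2]; e=(q-c0)@n; q=q[abs(e)<max(.004,1*e.std())]
    print("n",n,"at",c0,len(q))
def tri(p,q):
    o1,r1=ray(a,*p);o2,r2=ray(b,*q)
    s=np.linalg.lstsq(np.stack([r1,-r2],1),o2-o1,rcond=None)[0]; return (o1+s[0]*r1+o2+s[1]*r2)/2
# loupe
for f,(u,v) in((a,(305,187)),(b,(322,219))):
    P=cloud(f); print("loupe",P[v-4:v+5:4,u].round(3))
E
```

```text
[0.4734 0.2142 0.105 ] 0.0002
[0.4483 0.2268 0.1049] 0.0003
[0.4814 0.2307 0.0786] 0.0001
[0.4564 0.244  0.0797] 0.0003
[0.4742 0.1837 0.1324] 0.0016
[0.423  0.2109 0.1328] 0.0016
spec sep 0.03186146285030337 0.028187642019825147
[0.46489052 0.22890756 0.09203574] [-0.2515406  -0.52820629  0.81100274] [ 0.88735508 -0.46076737 -0.01715783] slope 54.19401779386915 cross [0.38274647 0.71533151 0.58460823] center [0.46029756 0.22032358 0.08502044]
depth c [0.58093386 0.35903153 0.25590151] all [0.46612346 0.23046468 0.09344237]
n [0.3725043  0.72684293 0.57700944] at [0.46814017 0.22725769 0.08000733] 887
depth c [0.45016243 0.37749461 0.23263116] all [0.46513083 0.22640666 0.08968146]
n [-0.35422818 -0.73806599 -0.57426561] at [0.46441058 0.22638261 0.08217805] 1182
loupe [[ 0.358 -0.047  0.033]
 [ 0.361 -0.042  0.025]
 [ 0.373 -0.023  0.028]]
loupe [[ 0.37  -0.049  0.024]
 [ 0.371 -0.02   0.034]
 [ 0.37  -0.019  0.023]]
```

```bash
cat >> h.py <<'E'
H=np.array([.459,.888]);Y=np.array([.888,-.459])
def rows(targets,yaw=None):
    "targets: list of world xyz TCP; prints units in the current tool frame"
    from rig import get_state
    from scipy.spatial.transform import Rotation as Ro
    s=get_state();q=s["ee_rot"];R=Ro.from_quat([q[1],q[2],q[3],q[0]]).as_matrix()
    print("clock",s["clock"],"pos",np.round(s["position"],4),"yaxis az",np.degrees(np.arctan2(R[1,1],R[0,1])).round(2),"z",R[:,2].round(3),"F",np.round(s["contact_force"],1),"w",s["width"],"gf",s["gripper_force"])
    for t in targets: print((R.T@(np.array(t)-s["position"])/.025).round(3).tolist())
    if yaw is not None: print("turn",(np.degrees(np.arctan2(R[1,1],R[0,1]))-yaw)/6)
E
python3 - <<'E'
from h import *
from rig import manip
print(manip.finger_overhang if not callable(manip.finger_overhang) else manip.finger_overhang())
a=load("scene0");b=load("side0")
G=np.array([.4537,.2076])
for f in(a,b):
    P=cloud(f)[(f["d"]>0)].reshape(-1,3)
    for nm,c in(("rest",G),("tipped",G+.058*H),("plate",np.array([.529,-.177])+.025*H)):
        e=P[:,:2]-c; l=e@H; t=e@Y
        for lo,hi in((.03,.08),(.08,.12),(.12,.2),(.2,.4)):
            m=(abs(l)<.06)&(abs(t)<.11)&(P[:,2]>lo)&(P[:,2]<hi)
            if m.sum()>3: print(nm,lo,hi,m.sum(),"t",np.percentile(t[m],[2,50,98]).round(3),"l",np.percentile(l[m],[2,50,98]).round(3))
    m=(P[:,2]>.1)&(P[:,2]<.15)&(P[:,0]>.55)&(P[:,1]<.1);print("bottle",np.median(P[m],0))
rows([(.4537,.2076,.20),(.4537,.2076,.116)],-27.3)
E
```

```text
0.022
rest 0.03 0.08 834 t [-0.026  0.01   0.108] l [0.017 0.039 0.058]
rest 0.08 0.12 699 t [-0.027  0.     0.028] l [-0.005  0.013  0.029]
rest 0.12 0.2 196 t [-0.025  0.002  0.028] l [-0.015 -0.009 -0.003]
tipped 0.03 0.08 1488 t [-0.026  0.037  0.107] l [-0.038 -0.007  0.058]
tipped 0.08 0.12 700 t [-0.027  0.004  0.107] l [-0.059 -0.043  0.056]
bottle [ 0.7978908  -0.47905138  0.12524994]
rest 0.03 0.08 1079 t [-0.027  0.006  0.108] l [0.002 0.038 0.059]
rest 0.08 0.12 823 t [-0.026 -0.001  0.027] l [-0.006  0.011  0.029]
rest 0.12 0.2 254 t [-0.026 -0.     0.028] l [-0.02  -0.01  -0.004]
tipped 0.03 0.08 2098 t [-0.026  0.043  0.108] l [-0.042  0.001  0.058]
tipped 0.08 0.12 829 t [-0.026  0.004  0.108] l [-0.059 -0.043  0.057]
bottle [ 0.97575482 -0.47857058  0.12215426]
clock 0.15 pos [0.2472 0.5187 0.2526] yaxis az 64.52 z [-0.001 -0.001 -1.   ] F [-0.7 -0.2  0.9] w 0.08551263290019064 gf 0.0
[-12.812, -7.678, 2.114]
[-12.813, -7.673, 5.474]
turn 15.302742821003603
```

```bash
python3 - <<'E'
from h import *
G=np.array([.4537,.2076])
for n in("scene0","side0"):
    f=load(n);P=cloud(f)[f["d"]>0]
    e=P[:,:2]-G; l=e@H;t=e@Y
    for z in(.05,.07,.09,.11,.15):
        r=[]
        for l0 in(-.06,-.02,.02,.05,.08,.11):
            m=(l>l0)&(l<l0+.04)&(t>.035)&(t<.2)&(P[:,2]>z); r.append(round(float(np.percentile(t[m],1)),3) if m.sum()>5 else None)
        print(n,z,r)
    # along path
    o=np.array([.247,.519]);d=G-o;L=np.linalg.norm(d);d/=L;p=(P[:,:2]-o)@d;q=(P[:,:2]-o)@np.array([-d[1],d[0]])
    for a in np.arange(-.05,L,.1):
        m=(p>a)&(p<a+.1)&(abs(q)<.12)&(P[:,2]<.3); print(round(a,2),np.percentile(P[m,2],99.5).round(3) if m.sum()>5 else None,end=" ")
    print()
E
```

```text
scene0 0.05 [0.131, 0.1, 0.064, 0.051, 0.037, 0.039]
scene0 0.07 [0.167, 0.136, 0.083, 0.058, 0.049, 0.049]
scene0 0.09 [None, 0.192, 0.161, 0.143, 0.125, 0.097]
scene0 0.11 [None, None, None, 0.179, 0.168, 0.161]
scene0 0.15 [None, None, None, None, None, None]
-0.05 None 0.05 None 0.15 0.012 0.25 0.101 0.35 0.131 
side0 0.05 [0.133, 0.099, 0.064, 0.046, 0.036, 0.04]
side0 0.07 [0.169, 0.134, 0.083, 0.058, 0.05, 0.052]
side0 0.09 [None, 0.188, 0.158, 0.144, 0.122, 0.094]
side0 0.11 [None, None, None, 0.177, 0.167, 0.16]
side0 0.15 [None, None, None, None, None, 0.195]
-0.05 0.3 0.05 None 0.15 0.021 0.25 0.095 0.35 0.131
```

>>> {"op": "drive_tool", "data": {"rows": [[0,0,0,1.1],[-0.8,-0.5,0,2.2],[-1.8,-1.1,0,3.3],[-3.0,-1.8,0,4.4],[-4.2,-2.5,0,5.5],[-5.4,-3.2,0,6.6],[-6.6,-3.9,0,7.7],[-7.6,-4.5,0,8.8]], "grip": 85}}

```text
clock: 0.82
position: [0.3713, 0.3338, 0.2531]
ee_rot: [0.0, 0.634, 0.774, -0.0]
contact_force: [0.3, 0.3, -0.5]
width: 0.0849
gripper_force: 0.0
```

```bash
python3 -c "
from h import *
rows([(.4537,.2076,.20),(.4537,.2076,.116)],-27.3)"
```

```text
clock 0.8167 pos [0.3713 0.3338 0.2531] yaxis az 11.37 z [ 0.    -0.001 -1.   ] F [ 0.3  0.3 -0.5] w 0.08492843289949403 gf 0.0
[-5.595, 2.237, 2.13]
[-5.593, 2.237, 5.49]
turn 6.444881798745414
```

>>> {"op": "drive_tool", "data": {"rows": [[-0.9,0.4,0.1,1.1],[-2.0,0.8,0.5,2.2],[-3.2,1.3,1.0,3.3],[-4.4,1.8,1.5,4.4],[-5.2,2.1,1.9,5.5],[-5.6,2.24,2.1,6.44],[-5.6,2.24,2.13,6.44],[-5.6,2.24,2.13,6.44]]}}

```text
clock: 1.48
position: [0.4535, 0.2098, 0.1995]
ee_rot: [-0.001, 0.852, 0.523, -0.001]
contact_force: [0.1, 0.3, -0.5]
width: 0.085
gripper_force: 0.0
```

```bash
python3 - <<'E'
from h import *
from rig import eyes
rows([(.4537,.2076,.116)],-27.3)
c=eyes.camera_info("wrist");im,d=eyes.get_image("wrist");np.savez("wrist1.npz",im=im,d=d,**{k:np.array(c[k]) for k in c})
cv2.imwrite("pics/wrist1.png",im[:,:,::-1])
E
```

```text
clock 1.4833 pos [0.4535 0.2098 0.1995] yaxis az -26.88 z [-0.002  0.    -1.   ] F [ 0.1  0.3 -0.5] w 0.08495627628812602 gf 0.0
[-0.072, 0.051, 3.341]
turn 0.0705577528264687
```

View pics/wrist1.png

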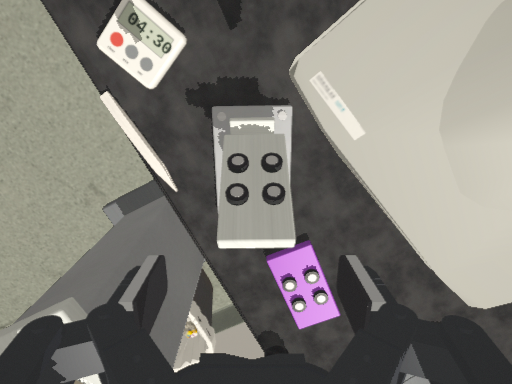

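The wrist view shows the carrier aligned with the image axes: specimens at (238,162), (272,161), (237,193), (274,193) and the top edge at row ~242. I'll check the measured pose against this view.

```bash
python3 - <<'E'
from h import *
w=load("wrist1");a=load("scene0");b=load("side0")
A=np.array([(160,181),(229,179),(162,260),(232,257)])/5+[300,200]-.4
B=np.array([(175,172),(241,201),(149,255),(214,284)])/5+[235,225]-.4
W=np.array([(274,193),(237,193),(272,161),(238,162)])
W=np.array([min(W,key=lambda p:np.linalg.norm(p-proj(w,x))) for x in np.array([[.4734,.2142,.105],[.4483,.2268,.1049],[.4814,.2307,.0786],[.4564,.244,.0797]])])
X=[]
for p in zip(A,B,W):
    M=np.zeros((3,3));v=np.zeros(3)
    for f,q in zip((a,b,w),p):
        o,r=ray(f,*q);Q=np.eye(3)-np.outer(r,r);M+=Q;v+=Q@o
    x=np.linalg.solve(M,v);X.append(x);print(x.round(4),[(proj(f,x)-q).round(1).tolist() for f,q in zip((a,b,w),p)])
X=np.array(X);c=X.mean(0);n=np.array([*(H*np.sin(np.radians(55))),np.cos(np.radians(55))])
print(c,"C",c-.012*n); xa=X[0]+X[1]-X[2]-X[3];ya=X[0]+X[2]-X[1]-X[3]
print(np.degrees(np.arctan2(ya[1],ya[0])),np.degrees(np.arctan2(xa[2],np.hypot(*xa[:2]))))
P=cloud(w);q=P[150:235,228:285].reshape(-1,3);print("wrist depth at spec region",np.median(P[170:186,240:270].reshape(-1,3),0))
E
```

```text
[0.4734 0.2129 0.1042] [[-0.4, -0.1], [0.1, -0.1], [-1.0, -0.6]]
[0.4482 0.2254 0.1039] [[-0.4, 0.0], [0.1, -0.2], [-1.0, -0.6]]
[0.4815 0.2297 0.0779] [[-0.4, -0.1], [-0.0, -0.1], [-1.0, -0.4]]
[0.4562 0.2419 0.078 ] [[-0.6, 0.0], [0.2, -0.2], [-1.2, -0.8]]
[0.46481612 0.22745559 0.09098202] C [0.46030423 0.21872671 0.0840991 ]
-26.19318078045195 54.675460707652974
wrist depth at spec region [0.46377056 0.22502384 0.08515689]
```

```bash
python3 -c "
from h import *
rows([(.4538,.2062,.116)],-27.0)"
```

```text
clock 1.5333 pos [0.4535 0.2104 0.2   ] yaxis az -26.81 z [-0.001  0.001 -1.   ] F [ 0.3 -0.7  0.7] w 0.08507239839779826 gf 0.0
[-0.146, 0.09, 3.362]
turn 0.03087408419640525
```

>>> {"op": "drive_tool", "data": {"rows": [[-0.1,0.05,0.5,0],[-0.15,0.09,1.2,0],[-0.15,0.09,2.0,0],[-0.15,0.09,2.7,0],[-0.15,0.09,3.2,0],[-0.15,0.09,3.35,0],[-0.15,0.09,3.35,0],[-0.15,0.09,3.35,0]]}}

```text
clock: 2.2
position: [0.4543, 0.2066, 0.1171]
ee_rot: [0.0, 0.852, 0.524, 0.001]
contact_force: [-0.6, -0.2, 0.5]
width: 0.0852
gripper_force: 0.0
```

>>> {"op": "drive_tool", "data": {"rows": [[0,0,0,0],[0,0,0,0],[0,0,0,0],[0,0,0,0],[0,0,0,0],[0,0,0,0],[0,0,0,0],[0,0,0,0]], "grip": 45, "newtons": 20}}

```text
clock: 2.87
position: [0.4547, 0.2061, 0.1174]
ee_rot: [0.0, 0.852, 0.523, 0.001]
contact_force: [-0.6, 1.0, 6.2]
width: 0.0555
gripper_force: 21.5
```

```bash
python3 - <<'E'
from h import *
from rig import eyes
rows([],-27.0)
for n in ("side","wrist"):
    c=eyes.camera_info(n);im,d=eyes.get_image(n);np.savez(n+"2.npz",im=im,d=d,**{k:np.array(c[k]) for k in c})
    cv2.imwrite(f"pics/{n}2.png",im[:,:,::-1])
E
```

```text
clock 2.8667 pos [0.4547 0.2061 0.1174] yaxis az -26.92 z [ 0.002  0.001 -1.   ] F [-0.6  1.   6.2] w 0.05549437288372634 gf 21.510571539402008
turn 0.013400489055928352
```

View pics/wrist2.png

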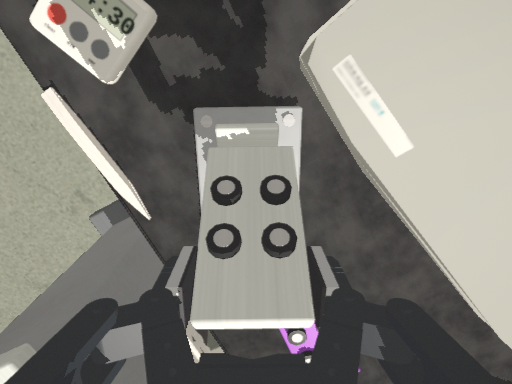

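The wrist view shows both pads on the carrier's sides at about (190,285) and (320,285), with the carrier still seated on the rest. Next I'll pivot it about the rest's corner.

>>> {"op": "drive_tool", "data": {"rows": [[0.22,0,-0.16,0],[0.45,0,-0.31,0],[0.7,0,-0.43,0],[0.95,0,-0.53,0],[1.2,0,-0.6,0],[1.46,0,-0.65,0],[1.46,0,-0.65,0],[1.46,0,-0.65,0]]}}

```text
clock: 3.63
position: [0.47, 0.2383, 0.1335]
ee_rot: [0.0, 0.852, 0.523, -0.001]
contact_force: [-3.6, -3.0, 8.0]
width: 0.0558
gripper_force: 23.0
```

```bash
python3 - <<'E'
from h import *
from rig import eyes
rows([],-27.0)
ims=[]
for n in ("side","wrist"):
    c=eyes.camera_info(n);im,d=eyes.get_image(n);np.savez(n+"3.npz",im=im,d=d,**{k:np.array(c[k]) for k in c});ims.append(im[:,:,::-1])
cv2.imwrite("pics/3.png",np.hstack([cv2.resize(ims[0][200:340,220:340],None,fx=3,fy=3),cv2.resize(ims[1],None,fx=.8,fy=1.09375)[:420]]))
E
```

```text
clock 3.6333 pos [0.47   0.2383 0.1335] yaxis az -26.87 z [-0.002 -0.001 -1.   ] F [-3.6 -3.   8. ] w 0.05581461332889098 gf 22.981891930103302
turn 0.02134594405002706
```

View pics/3.png

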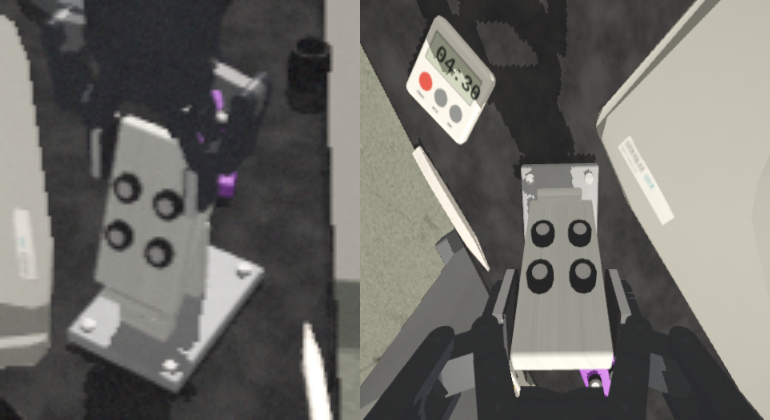

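The carrier has pivoted to nearly vertical, still in the V of the rest and between both pads. I'll continue the arc.

>>> {"op": "drive_tool", "data": {"rows": [[0.26,0,-0.01,0],[0.52,0,-0.01,0],[0.78,0,0.03,0],[1.03,0,0.08,0],[1.27,0,0.17,0],[1.51,0,0.27,0],[1.51,0,0.27,0],[1.51,0,0.27,0]]}}

```text
clock: 4.4
position: [0.4894, 0.2738, 0.1281]
ee_rot: [-0.0, 0.852, 0.523, 0.002]
contact_force: [-1.5, -0.9, 8.7]
width: 0.0562
gripper_force: 22.0
```

```bash
python3 - <<'E'
from h import *
from rig import eyes
rows([],-27.0)
ims=[]
for n in ("side","scene"):
    c=eyes.camera_info(n);im,d=eyes.get_image(n);np.savez(n+"4.npz",im=im,d=d,**{k:np.array(c[k]) for k in c});ims.append(im[:,:,::-1])
cv2.imwrite("pics/4.png",np.hstack([cv2.resize(ims[0][200:340,220:340],None,fx=3,fy=3),cv2.resize(ims[1][180:320,280:400],None,fx=3,fy=3)]))
E
```

```text
clock 4.4 pos [0.4894 0.2738 0.1281] yaxis az -26.91 z [ 0.004  0.003 -1.   ] F [-1.5 -0.9  8.7] w 0.05616148528785583 gf 22.00863540172577
turn 0.01493419510557518
```

View pics/4.png

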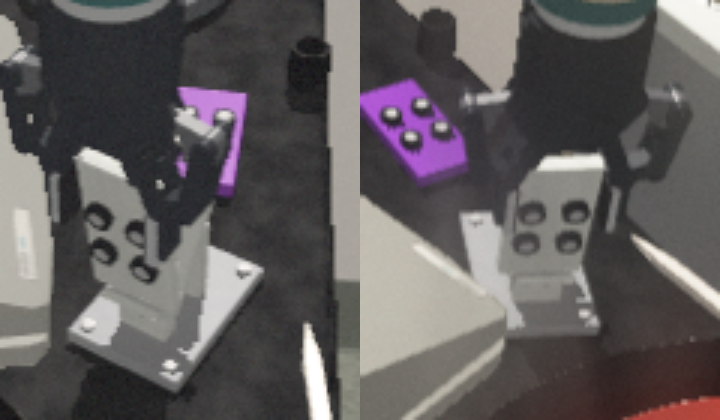

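The carrier now leans past vertical with its specimens facing outward and down. I'll tighten the grip and lift.

>>> {"op": "drive_tool", "data": {"rows": [[0,0,0,0],[0,0,0,0],[0,0,0,0],[0,0,-0.1,0],[0,0,-0.25,0],[0,0,-0.5,0],[0,0,-0.8,0],[0,0,-1.1,0]], "newtons": 80}}

```text
clock: 5.17
position: [0.4877, 0.2721, 0.1538]
ee_rot: [-0.0, 0.852, 0.523, -0.0]
contact_force: [0.4, 0.4, -1.7]
width: 0.0543
gripper_force: 84.4
```

>>> {"op": "drive_tool", "data": {"rows": [[0,0,-0.5,0],[0,0,-1.0,0],[0,0,-1.5,0],[0,0,-2.0,0],[0,0,-2.5,0],[0,0,-2.8,0],[0,0,-3.0,0],[0,0,-3.0,0]]}}

```text
clock: 5.83
position: [0.4883, 0.2722, 0.2296]
ee_rot: [0.0, 0.852, 0.523, 0.001]
contact_force: [0.6, -0.3, -2.5]
width: 0.0542
gripper_force: 84.4
```

```bash
python3 - <<'E'
from h import *
from rig import eyes
rows([],-27.0)
ims=[]
for n in ("side","scene","wrist"):
    c=eyes.camera_info(n);im,d=eyes.get_image(n);np.savez(n+"5.npz",im=im,d=d,**{k:np.array(c[k]) for k in c});ims.append(im[:,:,::-1])
cv2.imwrite("pics/5.png",np.hstack([cv2.resize(ims[0][150:290,200:320],None,fx=2.5,fy=2.5),cv2.resize(ims[1][110:250,270:370],None,fx=2.5,fy=2.5),cv2.resize(ims[2][:,156:356],None,fx=.911,fy=.911)]))
E
```

```text
clock 5.8333 pos [0.4883 0.2722 0.2296] yaxis az -26.93 z [ 0.002  0.001 -1.   ] F [ 0.6 -0.3 -2.5] w 0.05422027114205623 gf 84.39514517784119
turn 0.01190366242312931
```

View pics/5.png

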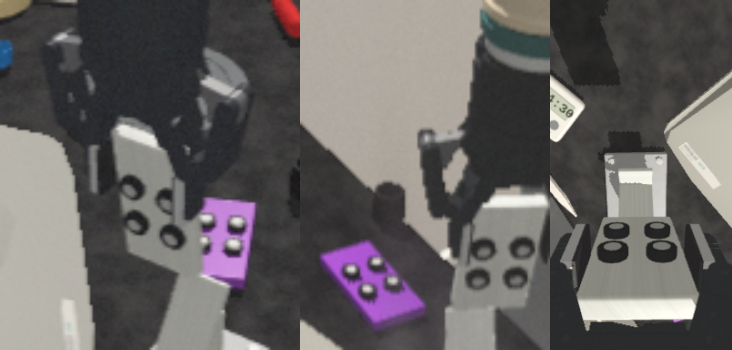

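It's held in the air with the specimens outward. I'll measure the slab's tilt in the gripper from depth.

```bash
cat > tilt.py <<'E'
from h import *
import sys
def tilt(k,names=("wrist","side","scene"),tcp=None):
    for n in names:
        f=load(n+k);P=cloud(f)[f["d"]>0];e=P-tcp;s=e[:,:2]@H;t=e[:,:2]@Y;z=e[:,2]
        m=(abs(t)<.022)&(abs(s)<.11)&(z>-.12)&(z<.035);q=np.stack([s[m],z[m]],1)
        if len(q)<50: print(n,"few");continue
        best=None
        for i in range(400):
            a,b=q[np.random.default_rng(i).integers(len(q),size=2)];d=b-a;L=np.linalg.norm(d)
            if L<.02: continue
            nn=np.array([-d[1],d[0]])/L;g=abs((q-a)@nn)<.0025
            if best is None or g.sum()>best.sum(): best=g
        p=q[best];c=p.mean(0);d=np.linalg.svd(p-c,full_matrices=False)[2][0];d*=np.sign(d[1]) 
        l=(p-c)@d
        print(n,len(p),"angle from +H",np.degrees(np.arctan2(d[1],d[0])).round(1),"line ends s,z(mm)",((c+d*np.percentile(l,1))*1e3).round(1),((c+d*np.percentile(l,99))*1e3).round(1))
E
python3 -c "
from tilt import *
tilt('5',tcp=np.array([.4883,.2722,.2296]))"
```

```text
wrist 6577 angle from +H 82.5 line ends s,z(mm) [-18.9 -80.8] [-5.2 24.2]
side 734 angle from +H 82.1 line ends s,z(mm) [-19.9 -82.4] [-5.  25.2]
scene 744 angle from +H 82.1 line ends s,z(mm) [-19.3 -83.1] [-4.4 24.6]
```

```bash
python3 - <<'E'
from h import *
tcp=np.array([.4883,.2722,.2296])
for n in("wrist5","side5","scene5"):
    f=load(n);P=cloud(f);e=P-tcp;s=e[...,:2]@H;t=e[...,:2]@Y;z=e[...,2]
    for lo,hi in((-35,-27),(-27,-20),(-20,-12),(-12,-4),(-4,4),(4,15)):
        for a,b in((-45,-29),(29,45)):
            m=(f["d"]>0)&(t*1e3>a)&(t*1e3<b)&(z*1e3>lo)&(z*1e3<hi)&(abs(s)<.04)
            if m.sum()>8: print(n,(lo,hi),(a,b),m.sum(),"s",np.percentile(s[m]*1e3,[3,25,50,75,97]).round(1),"t",np.percentile(t[m]*1e3,[3,50,97]).round(1))
E
```

```text
wrist5 (-20, -12) (-45, -29) 33 s [ 9.   9.6  9.9 10.3 10.7] t [-34.4 -31.7 -29.2]
wrist5 (-20, -12) (29, 45) 23 s [ 8.6 10.1 10.4 10.7 11. ] t [29.7 31.3 34.3]
wrist5 (-12, -4) (-45, -29) 169 s [ 5.5  6.1  9.4 10.  10.5] t [-40.7 -34.1 -29.5]
wrist5 (-12, -4) (29, 45) 157 s [ 6.   6.6  7.1 10.5 11. ] t [29.5 35.3 39.9]
wrist5 (-4, 4) (-45, -29) 213 s [ 5.5  6.   7.  10.1 10.5] t [-40.8 -36.1 -29.3]
wrist5 (-4, 4) (29, 45) 193 s [ 6.   6.5  7.  10.5 10.9] t [29.4 35.6 40. ]
wrist5 (4, 15) (-45, -29) 332 s [ 5.5  6.1  9.6 10.1 10.6] t [-40.8 -33.8 -29.3]
wrist5 (4, 15) (29, 45) 300 s [ 6.   6.6  8.5 10.6 11. ] t [29.3 34.4 40. ]
side5 (-20, -12) (-45, -29) 10 s [ 1.6  5.5  7.5  9.2 10.3] t [-33.9 -32.9 -30.5]
side5 (-12, -4) (-45, -29) 36 s [-4.8  1.5  5.9  8.2 11. ] t [-40.5 -36.2 -30.1]
side5 (-12, -4) (29, 45) 13 s [ 5.4  6.6  9.3 10.3 11.2] t [30.6 32.5 39.3]
side5 (-4, 4) (-45, -29) 49 s [-7.1  3.3  6.4  8.4 11.4] t [-40.7 -36.6 -30. ]
side5 (-4, 4) (29, 45) 17 s [ 5.7  6.6  8.  10.8 11.2] t [29.8 36.3 41. ]
side5 (4, 15) (-45, -29) 74 s [-7.4 -1.3  5.5  8.9 11. ] t [-40.9 -37.9 -29.6]
side5 (4, 15) (29, 45) 26 s [ 5.9  6.8  9.8 10.6 11.9] t [29.1 33.7 40.4]
scene5 (-12, -4) (-45, -29) 19 s [ 5.8  7.2  9.4 11.1 11.8] t [-40.3 -33.9 -29.2]
scene5 (-12, -4) (29, 45) 24 s [-4.1  5.4  6.9  9.6 12.6] t [29.7 34.9 39.4]
scene5 (-4, 4) (-45, -29) 26 s [ 5.7  6.9  8.3 10.2 11.3] t [-41.5 -35.7 -29.8]
scene5 (-4, 4) (29, 45) 27 s [-1.7  6.7  8.   9.9 12.7] t [29.3 34.  39.6]
scene5 (4, 15) (-45, -29) 33 s [ 4.8  6.3  7.5 10.4 11.5] t [-42.3 -36.4 -29.1]
scene5 (4, 15) (29, 45) 42 s [-5.1  6.2  7.5  9.  12.1] t [29.8 36.  39.8]
```

```bash
python3 -c "
from tilt import *
print(2);tilt('2',('side','wrist'),tcp=np.array([.4547,.2061,.1174]))
print(3);tilt('3',('side','wrist'),tcp=np.array([.47,.2383,.1335]))
print(4);tilt('4',('side','scene'),tcp=np.array([.4894,.2738,.1281]))"
```

```text
2
side 1118 angle from +H 124.6 line ends s,z(mm) [  78.6 -117.4] [-11.7  13.7]
wrist 12878 angle from +H 124.6 line ends s,z(mm) [  79.  -116.8] [-11.6  14.4]
3
side 906 angle from +H 107.1 line ends s,z(mm) [ 22.1 -86.5] [-10.   17.9]
wrist 9834 angle from +H 107.6 line ends s,z(mm) [ 23.2 -86. ] [-9.8 18.4]
4
side 639 angle from +H 81.1 line ends s,z(mm) [ -27. -118.] [-4.5 25.5]
scene 680 angle from +H 80.9 line ends s,z(mm) [ -26.4 -117.7] [-3.6 25. ]
```

The depth fits show why the slab came out only 8° past vertical. The pads slipped on it and now hold just its edge, because the slab's foot had slid about 10 mm up the ledge. I'll set it back on the rest and regrip.

>>> {"op": "drive_tool", "data": {"rows": [[-0.05,0,0.6,0],[-0.1,0,1.3,0],[-0.16,0,2.0,0],[-0.16,0,2.7,0],[-0.16,0,3.3,0],[-0.16,0,3.8,0],[-0.16,0,4.0,0],[-0.16,0,4.0,0]]}}

```text
clock: 6.65
position: [0.4847, 0.2678, 0.1264]
ee_rot: [-0.0, 0.852, 0.523, -0.002]
contact_force: [-0.3, 0.1, -1.8]
width: 0.0541
gripper_force: 84.5
```

>>> {"op": "drive_tool", "data": {"rows": [[0,0,0.08,0],[0,0,0.16,0],[0,0,0.24,0],[0,0,0.24,0],[0,0,0.24,0],[0,0,0.24,0],[0,0,0.24,0],[0,0,0.24,0]], "newtons": 50}}

```text
clock: 7.32
position: [0.4867, 0.2685, 0.1242]
ee_rot: [0.0, 0.852, 0.523, 0.001]
contact_force: [-1.2, -1.4, 5.5]
width: 0.0538
gripper_force: 84.6
```

```bash
cat >> tilt.py <<'E'
def snap(k,names=("wrist","side","scene")):
    from rig import eyes,get_state
    p=np.array(get_state()["position"]);rows([],-27.)
    for n in names:
        c=eyes.camera_info(n);im,d=eyes.get_image(n);np.savez(n+k+".npz",im=im,d=d,**{q:np.array(c[q]) for q in c})
    tilt(k,names,p); q=p-np.array([.4547,.2061,.1174]);print("K rel TCP (mm)",(41-1e3*(q[:2]@H)).round(1),(-83-1e3*q[2]).round(1))
E
python3 -c "
from tilt import *
snap('6')"
```

```text
clock 7.3167 pos [0.4867 0.2685 0.1242] yaxis az -26.91 z [ 0.003  0.001 -1.   ] F [-1.2 -1.4  5.5] w 0.05378924769830301 gf 84.61648106575012
turn 0.01451124032527614
wrist 6911 angle from +H 86.0 line ends s,z(mm) [ -15.2 -113.7] [-5.4 26. ]
side 646 angle from +H 82.3 line ends s,z(mm) [ -24. -113.] [-5.1 25.7]
scene 661 angle from +H 82.4 line ends s,z(mm) [ -23.  -114.4] [-4.3 25.5]
K rel TCP (mm) -29.1 -89.8
```

>>> {"op": "drive_tool", "data": {"rows": [[-0.2,0,0.0,0],[-0.42,0,0.0,0],[-0.63,0,0.01,0],[-0.84,0,0.03,0],[-1.05,0,0.06,0],[-1.26,0,0.1,0],[-1.26,0,0.1,0],[-1.26,0,0.1,0]], "grip": 50, "newtons": 40}}

```text
clock: 8.13
position: [0.4768, 0.2453, 0.1252]
ee_rot: [-0.002, 0.853, 0.522, 0.009]
contact_force: [0.6, 10.3, 18.5]
width: 0.054
gripper_force: 92.3
```

```bash
python3 -c "
from tilt import *
snap('7',('side','wrist'))"
```

```text
clock 8.1333 pos [0.4768 0.2453 0.1252] yaxis az -27.09 z [ 0.014  0.013 -1.   ] F [ 0.6 10.3 18.5] w 0.0539840538356001 gf 92.30377793312073
turn -0.014487031997743335
side 873 angle from +H 96.0 line ends s,z(mm) [   6.6 -115.3] [-8.2 24.2]
wrist 9296 angle from +H 97.5 line ends s,z(mm) [   9.8 -114.6] [-8.7 24.9]
K rel TCP (mm) -4.0 -90.8
```

>>> {"op": "drive_tool", "data": {"rows": [[0,0,0,0],[-0.15,0,0.0,0],[-0.35,0,0.05,0],[-0.55,0,0.12,0],[-0.75,0,0.22,0],[-0.95,0,0.35,0],[-1.1,0,0.45,0],[-1.1,0,0.45,0]], "grip": 54, "newtons": 20}}

```text
clock: 8.9
position: [0.4629, 0.2162, 0.1144]
ee_rot: [0.002, 0.852, 0.523, 0.006]
contact_force: [-3.2, -3.3, 29.1]
width: 0.0543
gripper_force: 87.4
```

```bash
python3 -c "
from tilt import *
snap('8',('side','wrist'))"
```

```text
clock 8.9 pos [0.4629 0.2162 0.1144] yaxis az -26.9 z [ 0.012  0.003 -1.   ] F [-3.2 -3.3 29.1] w 0.05427967095081328 gf 87.41819199174643
turn 0.01675916924931542
side 1062 angle from +H 119.9 line ends s,z(mm) [  62.7 -114.8] [-16.1  22.1]
wrist 13575 angle from +H 119.8 line ends s,z(mm) [  63.2 -114.5] [-15.5  22.9]
K rel TCP (mm) 28.3 -80.0
```

>>> {"op": "drive_tool", "data": {"rows": [[-0.1,0,0,0],[-0.2,0,0.0,0],[-0.3,0,0.0,0],[-0.3,0,0,0],[-0.3,0,0,0],[-0.3,0,0,0],[-0.3,0,0,0],[-0.3,0,0,0]]}}

```text
clock: 9.67
position: [0.4609, 0.2121, 0.1124]
ee_rot: [0.0, 0.853, 0.522, 0.008]
contact_force: [1.0, 5.2, 11.8]
width: 0.0543
gripper_force: 84.8
```

>>> {"op": "drive_tool", "data": {"rows": [[0,0,0,0],[0,0,0,0],[0,0,0,0],[0,0,0,0],[0,0,0,0],[0,0,0,0],[0,0,0,0],[0,0,0,0]], "grip": 75}}

```text
clock: 10.33
position: [0.4557, 0.209, 0.1084]
ee_rot: [-0.0, 0.852, 0.523, -0.0]
contact_force: [0.9, 1.0, -0.2]
width: 0.0753
gripper_force: 0.0
```

```bash
python3 -c "
from tilt import *
snap('9',('side','wrist'))"
```

```text
clock 10.3333 pos [0.4557 0.209  0.1084] yaxis az -26.93 z [-0. -0. -1.] F [ 0.9  1.  -0.2] w 0.0752640771728084 gf 0.0
turn 0.012318508071714382
side 1157 angle from +H 124.8 line ends s,z(mm) [  76.1 -108.4] [-14.6  22.3]
wrist 14926 angle from +H 124.8 line ends s,z(mm) [  76.4 -107.8] [-14.6  23.3]
K rel TCP (mm) 38.0 -74.0
```

>>> {"op": "drive_tool", "data": {"rows": [[-0.1,0,-0.2,0],[-0.3,0,-0.45,0],[-0.52,0,-0.68,0],[-0.52,0,-0.68,0],[-0.52,0,-0.68,0],[-0.52,0,-0.68,0],[-0.52,0,-0.68,0],[-0.52,0,-0.68,0]]}}

```text
clock: 11.1
position: [0.4498, 0.1975, 0.1254]
ee_rot: [-0.0, 0.852, 0.523, -0.0]
contact_force: [-0.0, -0.6, -0.6]
width: 0.0748
gripper_force: 0.0
```

>>> {"op": "drive_tool", "data": {"rows": [[0,0,0,0],[0,0,0,0],[0,0,0,0],[0,0,0,0],[0,0,0,0],[0,0,0,0],[0,0,0,0],[0,0,0,0]], "grip": 45, "newtons": 30}}

```text
clock: 11.77
position: [0.4505, 0.1974, 0.1258]
ee_rot: [0.0, 0.852, 0.523, 0.001]
contact_force: [2.1, -1.9, 2.8]
width: 0.0554
gripper_force: 31.9
```

```bash
python3 -c "
from tilt import *
snap('10',('side','wrist'))"
```

```text
clock 11.7667 pos [0.4505 0.1974 0.1258] yaxis az -26.92 z [ 0.001  0.    -1.   ] F [ 2.1 -1.9  2.8] w 0.05535316209979873 gf 31.86138689517975
turn 0.013199541810074322
side 1084 angle from +H 124.7 line ends s,z(mm) [  83.3 -118.1] [-2.9  6.4]
wrist 11190 angle from +H 125.0 line ends s,z(mm) [  82.4 -115. ] [-2.5  6.5]
K rel TCP (mm) 50.6 -91.4
```

>>> {"op": "drive_tool", "data": {"rows": [[0.0,0,0.08,0],[0.17,0,-0.02,0],[0.34,0,-0.13,0],[0.52,0,-0.24,0],[0.7,0,-0.32,0],[0.88,0,-0.4,0],[1.08,0,-0.46,0],[1.08,0,-0.46,0]]}}

```text
clock: 12.53
position: [0.4619, 0.2201, 0.1374]
ee_rot: [0.001, 0.852, 0.524, -0.001]
contact_force: [0.4, -6.8, 6.5]
width: 0.0553
gripper_force: 31.8
```

```bash
python3 -c "
from tilt import *
snap('11',('side','wrist'))"
```

```text
clock 12.5333 pos [0.4619 0.2201 0.1374] yaxis az -26.84 z [-0.001 -0.004 -1.   ] F [ 0.4 -6.8  6.5] w 0.05529455010571585 gf 31.773274540901184
turn 0.026050439314724134
side 955 angle from +H 110.7 line ends s,z(mm) [ 35.5 -94.9] [-3.2  7.5]
wrist 8877 angle from +H 111.2 line ends s,z(mm) [ 36.7 -94.7] [-3.1  7.8]
K rel TCP (mm) 25.3 -103.0
```

>>> {"op": "drive_tool", "data": {"rows": [[-0.2,0,0.07,0],[-0.4,0,0.14,0],[-0.6,0,0.22,0],[-0.8,0,0.32,0],[-1.0,0,0.42,0],[-1.08,0,0.46,0],[-1.08,0,0.46,0],[-1.08,0,0.46,0]]}}

```text
clock: 13.3
position: [0.4502, 0.1983, 0.1257]
ee_rot: [-0.001, 0.852, 0.523, 0.001]
contact_force: [2.1, 3.9, 3.0]
width: 0.0555
gripper_force: 32.8
```

>>> {"op": "drive_tool", "data": {"rows": [[0,0,0,0],[0,0,0,0],[0,0,0,0],[0,0,0,0],[0,0,0,0],[0,0,0,0],[0,0,0,0],[0,0,0,0]], "grip": 75}}

```text
clock: 13.97
position: [0.4498, 0.1974, 0.1255]
ee_rot: [-0.0, 0.852, 0.523, -0.0]
contact_force: [0.2, -0.6, -0.6]
width: 0.075
gripper_force: 0.0
```

```bash
python3 - <<'E'
from tilt import *
snap('12',('side','wrist'))
for n in("scene0","side0"):
    f=load(n);P=cloud(f)[f["d"]>0];e=P[:,:2]-np.array([.529,-.177]);l=e@H;t=e@Y
    m=(l>.05)&(l<.2)&(abs(t)<.13)&(P[:,2]>.03)
    print(n,m.sum(),P[m].min(0) if m.sum() else "",P[m].max(0) if m.sum() else "", "t",t[m].min() if m.sum() else "")
E
```

```text
clock 13.9667 pos [0.4498 0.1974 0.1255] yaxis az -26.92 z [-0. -0. -1.] F [ 0.2 -0.6 -0.6] w 0.0750341494046643 gf 0.0
turn 0.01278480665573293
side 1103 angle from +H 124.7 line ends s,z(mm) [  83.9 -118.1] [-2.3  6.4]
wrist 11162 angle from +H 124.7 line ends s,z(mm) [  82.3 -115. ] [-1.8  6.5]
K rel TCP (mm) 51.0 -91.1
scene0 174 [ 0.59069014 -0.06258584  0.05820397] [0.71274398 0.01559289 0.1391185 ] t -0.033619293058063784
side0 313 [ 0.59174893 -0.06467881  0.04736215] [0.71786259 0.01284938 0.13957331] t -0.03034566353762673
```

>>> {"op": "drive_tool", "data": {"rows": [[-0.05,0,0.15,0],[-0.1,0,0.3,0],[-0.15,0,0.45,0],[-0.15,0,0.48,0],[-0.15,0,0.48,0],[-0.15,0,0.48,0],[-0.15,0,0.48,0],[-0.15,0,0.48,0]]}}

```text
clock: 14.73
position: [0.4484, 0.1942, 0.1137]
ee_rot: [0.0, 0.852, 0.523, 0.0]
contact_force: [0.6, 0.0, 0.9]
width: 0.0752
gripper_force: 0.0
```

>>> {"op": "drive_tool", "data": {"rows": [[0,0,0,0],[0,0,0,0],[0,0,0,0],[0,0,0,0],[0,0,0,0],[0,0,0,0],[0,0,0,0],[0,0,0,0]], "grip": 45, "newtons": 30}}

```text
clock: 15.4
position: [0.4484, 0.1941, 0.1138]
ee_rot: [0.0, 0.852, 0.523, 0.0]
contact_force: [0.3, -0.2, 3.9]
width: 0.0555
gripper_force: 32.0
```

>>> {"op": "drive_tool", "data": {"rows": [[0.26,0,-0.18,0],[0.52,0,-0.33,0],[0.8,0,-0.46,0],[1.08,0,-0.57,0],[1.37,0,-0.65,0],[1.66,0,-0.7,0],[1.66,0,-0.7,0],[1.66,0,-0.7,0]]}}

```text
clock: 16.07
position: [0.466, 0.2306, 0.1325]
ee_rot: [0.0, 0.852, 0.524, -0.002]
contact_force: [-5.4, -5.3, 12.4]
width: 0.0554
gripper_force: 36.7
```

```bash
python3 - <<'E'
from tilt import *
snap('13',('side','wrist'))
E
```

```text
clock 16.0667 pos [0.466  0.2306 0.1325] yaxis az -26.84 z [-0.002 -0.002 -1.   ] F [-5.4 -5.3 12.4] w 0.055439796454430985 gf 36.740455627441406
turn 0.026375091645325217
side 925 angle from +H 104.0 line ends s,z(mm) [ 29.  -87.3] [ 2.4 19.5]
wrist 9423 angle from +H 104.4 line ends s,z(mm) [ 30.1 -86.3] [ 2.9 19.8]
K rel TCP (mm) 14.0 -98.1
```

>>> {"op": "drive_tool", "data": {"rows": [[0.0,0,0.06,0],[0.3,0,0.04,0],[0.6,0,0.03,0],[0.9,0,0.02,0],[1.2,0,0.03,0],[1.5,0,0.06,0],[1.5,0,0.06,0],[1.5,0,0.06,0]]}}

```text
clock: 16.83
position: [0.4842, 0.2663, 0.1318]
ee_rot: [-0.001, 0.852, 0.523, 0.001]
contact_force: [-2.7, -0.5, 12.0]
width: 0.0553
gripper_force: 39.5
```

```bash
python3 - <<'E'
from tilt import *
snap('14',('side','wrist'))
E
```

```text
clock 16.8333 pos [0.4842 0.2663 0.1318] yaxis az -26.92 z [ 0.001  0.002 -1.   ] F [-2.7 -0.5 12. ] w 0.055307384589161436 gf 39.52993154525757
turn 0.012771020503140088
side 677 angle from +H 80.1 line ends s,z(mm) [ -18.  -119.2] [ 6.7 22.1]
wrist 6021 angle from +H 85.5 line ends s,z(mm) [ -3.  -85.7] [ 5.5 22.9]
K rel TCP (mm) -26.0 -97.4
```

>>> {"op": "drive_tool", "data": {"rows": [[0,0,-0.3,0],[0,0,-0.6,0],[-0.25,0,-0.6,0],[-0.5,0,-0.6,0],[-0.52,0,-0.4,0],[-0.52,0,-0.2,0],[-0.52,0,0.0,0],[-0.52,0,0.12,0]]}}

```text
clock: 17.6
position: [0.4812, 0.2558, 0.1282]
ee_rot: [-0.001, 0.853, 0.522, 0.005]
contact_force: [1.0, 7.0, 12.0]
width: 0.0557
gripper_force: 39.3
```

```bash
python3 - <<'E'
from tilt import *
snap('15',('side','wrist','scene'))
E
```

```text
clock 17.6 pos [0.4812 0.2558 0.1282] yaxis az -27.04 z [ 0.007  0.007 -1.   ] F [ 1.  7. 12.] w 0.05574506609622975 gf 39.25104081630707
turn -0.00631087708278244
side 678 angle from +H 82.6 line ends s,z(mm) [ -12.5 -116.4] [ 5.5 22.9]
wrist 6289 angle from +H 87.5 line ends s,z(mm) [  -1.1 -117.8] [ 5.  22.8]
scene 661 angle from +H 83.1 line ends s,z(mm) [ -10.5 -117.1] [ 6.3 22.6]
K rel TCP (mm) -15.3 -93.8
```

>>> {"op": "drive_tool", "data": {"rows": [[0.1,0,0.1,0],[0.4,0,0.15,0],[0.7,0,0.22,0],[1.0,0,0.32,0],[1.3,0,0.45,0],[1.6,0,0.6,0],[1.9,0,0.75,0],[1.9,0,0.75,0]]}}

```text
clock: 18.42
position: [0.501, 0.2957, 0.1077]
ee_rot: [0.001, 0.852, 0.524, 0.001]
contact_force: [1.3, -0.8, 3.5]
width: 0.0556
gripper_force: 39.9
```

```bash
python3 - <<'E'
from tilt import *
snap('16',('side','wrist','scene'))
E
```

```text
clock 18.4167 pos [0.501  0.2957 0.1077] yaxis az -26.86 z [ 0.002 -0.    -1.   ] F [ 1.3 -0.8  3.5] w 0.05558720705263824 gf 39.85504388809204
turn 0.023295702452817462
side 788 angle from +H 0.1 line ends s,z(mm) [ -28.6 -106.8] [  48.1 -106.7]
wrist 10625 angle from +H 179.9 line ends s,z(mm) [ 108.9 -106.8] [ -26.8 -106.7]
scene 339 angle from +H 167.5 line ends s,z(mm) [  14.9 -110.2] [-58.4 -94. ]
K rel TCP (mm) -59.8 -73.3
```

Those fits picked up the bench, so I'll look at a picture.

```bash
python3 - <<'E'
from h import *
a=load("side16")["im"][:,:,::-1];b=load("scene16")["im"][:,:,::-1];w=load("wrist16")["im"][:,:,::-1]
cv2.imwrite("pics/16.png",np.hstack([cv2.resize(a[190:330,220:330],None,fx=2.5,fy=2.5),cv2.resize(b[170:310,290:390],None,fx=2.5,fy=2.5),cv2.resize(w[:,130:380],None,fx=.911,fy=.911)]))
f=load("wrist16");P=cloud(f);e=P-np.array([.501,.2957,.1077]);s=e[...,:2]@H;t=e[...,:2]@Y;z=e[...,2]
m=(abs(t)<.02)&(abs(s)<.1)&(z>-.09)&(z<.05)
for lo in range(-90,50,10):
    k=m&(z*1e3>lo)&(z*1e3<lo+10)
    if k.sum()>5: print(lo,k.sum(),np.percentile(s[k]*1e3,[5,50,95]).round(1))
E
```

```text
-90 52 [-52.2 -51.4 -50.9]
-70 117 [-69.3 -36.3 -35.2]
-60 991 [-75.5 -71.8 -38.3]
-50 1017 [-82.4 -78.9 -75.4]
-40 463 [-85.7 -83.8 -81.2]
-20 92 [-7.3 -4.2 -2. ]
-10 444 [-4.9 -2.8 -0.8]
10 525 [10.4 11.8 12.6]
20 2722 [ 3.5  7.5 11.5]
```

View pics/16.png

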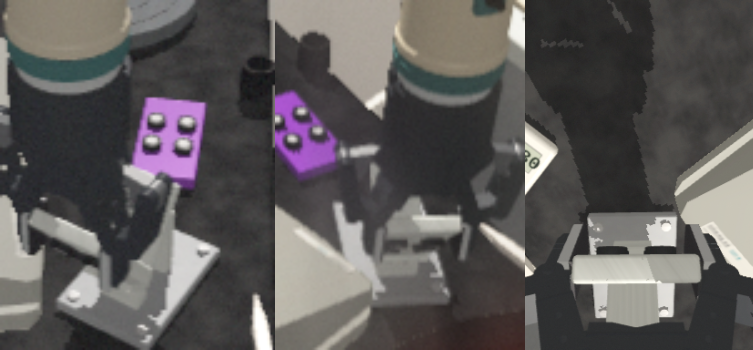

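The slab is now tilted well over, with its face down at about 48° from level, and it is firmly between the pads. I'll tighten the grip and lift.

>>> {"op": "drive_tool", "data": {"rows": [[0,0,0,0],[0,0,0,0],[0,0,0,0],[0,0,-0.15,0],[0,0,-0.4,0],[0,0,-0.8,0],[0,0,-1.3,0],[0,0,-1.8,0]], "newtons": 60}}

```text
clock: 19.23
position: [0.4997, 0.2955, 0.1541]
ee_rot: [-0.0, 0.852, 0.523, 0.0]
contact_force: [0.8, -0.7, -1.9]
width: 0.0551
gripper_force: 65.5
```

>>> {"op": "drive_tool", "data": {"rows": [[0,0,-0.6,0],[0,0,-1.2,0],[0,0,-1.8,0],[0,0,-2.4,0],[0,0,-3.0,0],[0,0,-3.5,0],[0,0,-3.8,0],[0,0,-3.8,0]]}}

```text
clock: 19.9
position: [0.5006, 0.2958, 0.2506]
ee_rot: [0.0, 0.852, 0.523, 0.003]
contact_force: [0.3, -0.1, -1.5]
width: 0.0551
gripper_force: 65.5
```

```bash
cat >> tilt.py <<'E'
def endface(k,n="wrist",tcp=None,Hd=None,Yd=None):
    f=load(n+k);e=cloud(f)-tcp;s=e[...,:2]@Hd*1e3;t=e[...,:2]@Yd*1e3;z=e[...,2]*1e3
    m=(abs(t)<20)&(abs(s)<30)&(z>-30)&(z<45)&(f["d"]>0);return s[m],z[m]
E
python3 - <<'E'
from tilt import *
from rig import eyes,get_state
p=np.array(get_state()["position"]);rows([],-27)
for n in("side","wrist","scene"):
    c=eyes.camera_info(n);im,d=eyes.get_image(n);np.savez(n+"17.npz",im=im,d=d,**{q:np.array(c[q]) for q in c})
    f=load(n+"17");e=cloud(f)-p;s=e[...,:2]@H*1e3;t=e[...,:2]@Y*1e3;z=e[...,2]*1e3
    m=(abs(t)<22)&(abs(s)<100)&(z>-95)&(z<45)&(f["d"]>0)
    for lo in range(-95,45,7):
        k=m&(z>lo)&(z<lo+7)
        if k.sum()>5: print(n,lo,k.sum(),np.percentile(s[k],[5,50,95]).round(1))
E
```

```text
clock 19.9 pos [0.5006 0.2958 0.2506] yaxis az -26.92 z [ 0.005  0.002 -1.   ] F [ 0.3 -0.1 -1.5] w 0.055135381588050585 gf 65.49880385398865
turn 0.013290367514747695
side -67 11 [-51.6 -49.  -46.8]
side -60 9 [-45.9 -44.1 -41.5]
side -53 8 [-40.3 -38.7 -29.4]
side -46 18 [-35.3 -26.3 -23.9]
side -39 34 [-26.8 -22.7 -19.4]
side -32 9 [-24.4 -23.3 -19.2]
side -25 10 [-18.5  -9.6  -7.7]
side -18 32 [-12.7  -5.9  -2.2]
side -11 74 [-7.4 -3.9 -0.5]
side -4 30 [-3.7 -1.2  0.8]
side 3 27 [1.4 3.7 5.9]
side 10 35 [ 6.6  8.9 10.7]
side 17 151 [ 5.8  9.7 12.6]
side 24 57 [2.7 5.5 8.1]
wrist -46 16 [-26.1 -25.  -23.4]
wrist -18 178 [-6.5 -3.7 -1.3]
wrist -11 429 [-4.8 -2.7 -0.6]
wrist 10 136 [11.3 11.9 12.4]
wrist 17 3295 [ 3.6  8.3 12.2]
wrist 24 142 [3.7 4.8 6.2]
wrist 38 11 [15.8 16.4 16.8]
scene -74 12 [-53.  -51.4 -50.1]
scene -67 10 [-49.7 -47.2 -45.9]
scene -60 6 [-42.7 -41.7 -40.4]
scene -53 14 [-37.1 -29.4 -26.8]
scene -46 28 [-32.6 -24.6 -21.8]
scene -39 41 [-25.9 -22.  -20. ]
scene -32 10 [-22.8 -21.2 -18.9]
scene -25 25 [-17.   -8.6  -5. ]
scene -18 58 [-9.7 -3.9 -1.4]
scene -11 57 [-6.7 -4.6 -1. ]
scene -4 38 [-2.2  0.4  3. ]
scene 3 32 [4.  6.2 8.4]
scene 10 60 [ 8.5 11.3 12.8]
scene 17 150 [ 3.4  7.8 11.7]
```

>>> {"op": "drive_tool", "data": {"rows": [[-0.4,0.03,0,-0.8],[-1.1,0.1,0,-1.8],[-2.0,0.2,0,-2.9],[-2.9,0.3,0,-4.0],[-3.8,0.4,0,-5.1],[-4.7,0.5,0,-6.2],[-5.6,0.55,0,-7.3],[-6.4,0.6,0,-8.4]]}}

```text
clock: 20.72
position: [0.4391, 0.1446, 0.2467]
ee_rot: [-0.001, 0.546, 0.838, -0.001]
contact_force: [0.4, 0.6, -1.5]
width: 0.0553
gripper_force: 65.4
```

```bash
python3 -c "
from tilt import *
rows([(.465,-.02,.25),(.462,-.189,.16)],100)"
```

```text
clock 20.7167 pos [0.4391 0.1446 0.2467] yaxis az 23.8 z [-0.003 -0.001 -1.   ] F [ 0.4  0.6 -1.5] w 0.055280024176599774 gf 65.37001490592957
[-6.442, -1.708, -0.13]
[-12.581, -4.536, 3.474]
turn -12.700615622304928
```

>>> {"op": "drive_tool", "data": {"rows": [[-0.7,-0.2,0,-1.1],[-1.5,-0.4,0,-2.2],[-2.4,-0.7,0,-3.3],[-3.3,-1.0,0,-4.4],[-4.2,-1.3,0,-5.5],[-5.1,-1.5,0,-6.6],[-6.0,-1.8,0,-7.7],[-6.8,-2.1,0,-8.8]]}}

```text
clock: 21.38
position: [0.4596, -0.0323, 0.2468]
ee_rot: [-0.001, 0.117, 0.993, 0.0]
contact_force: [0.7, 0.6, -1.9]
width: 0.0552
gripper_force: 65.3
```

```bash
python3 -c "
from tilt import *
rows([(.462,-.189,.16)],100)"
```

```text
clock 21.3833 pos [ 0.4596 -0.0323  0.2468] yaxis az 76.58 z [-0.002  0.    -1.   ] F [ 0.7  0.6 -1.9] w 0.05516034421421346 gf 65.29244899749756
[-1.556, -6.075, 3.47]
turn -3.9029052364333103
```

>>> {"op": "drive_tool", "data": {"rows": [[-0.2,-0.8,0.1,-0.9],[-0.45,-1.8,0.4,-1.9],[-0.7,-2.8,1.0,-2.9],[-1.0,-3.9,1.7,-3.9],[-1.25,-4.9,2.4,-3.9],[-1.45,-5.7,3.0,-3.9],[-1.56,-6.05,3.4,-3.9],[-1.56,-6.08,3.45,-3.9]]}}

```text
clock: 22.05
position: [0.4606, -0.1887, 0.1589]
ee_rot: [-0.002, -0.083, 0.997, 0.001]
contact_force: [-0.6, -0.2, -1.9]
width: 0.0551
gripper_force: 65.3
```

```bash
cat > look.py <<'E'
from h import *
from rig import eyes,get_state
from scipy.spatial.transform import Rotation as Ro
def look(k,names,pl=np.array([.528,-.178])):
    st=get_state();p=np.array(st["position"]);q=st["ee_rot"];R=Ro.from_quat([q[1],q[2],q[3],q[0]]).as_matrix();X=R[:2,0];Yd=R[:2,1];rows([],100)
    print("TCP rel plate centre in tool x,y:",1e3*((p[:2]-pl)@X),1e3*((p[:2]-pl)@Yd))
    for n in names:
        c=eyes.camera_info(n);im,d=eyes.get_image(n);np.savez(n+k+".npz",im=im,d=d,**{a:np.array(c[a]) for a in c});cv2.imwrite(f"pics/{n}{k}.png",im[:,:,::-1])
        e=cloud(load(n+k))-p;s=e[...,:2]@X*1e3;t=e[...,:2]@Yd*1e3;z=e[...,2]*1e3
        m=(abs(t)<24)&(s>-130)&(s<35)&(z+1e3*p[2]>26)&(z<45)&(d>0)
        for lo in range(-120,30,10):
            a=m&(s>lo)&(s<lo+10)
            if a.sum()>5: print(n,"s",lo,a.sum(),"z",np.percentile(z[a],[5,50,95]).round(1))
E
python3 -c "
from look import *
look('18',('scene','side'))"
```

```text
clock 22.05 pos [ 0.4606 -0.1887  0.1589] yaxis az 99.53 z [-0.005  0.002 -1.   ] F [-0.6 -0.2 -1.9] w 0.05514688150974632 gf 65.34643292427063
turn -0.07781686456653365
TCP rel plate centre in tool x,y: 68.2771975757908 0.6514803954522068
scene s -70 8 z [-61.4 -60.4 -56.3]
scene s -60 85 z [-62.6 -54.6 -45.5]
scene s -50 82 z [-49.1 -40.1 -34.1]
scene s -40 85 z [-34.6 -27.9 -20.5]
scene s -30 84 z [-21.4 -14.2  -6. ]
scene s -20 93 z [-9.7 -0.3  7.7]
scene s -10 82 z [ 5.4 12.8 24.2]
scene s 0 26 z [18.2 22.  24.6]
side s -70 7 z [-59.8 -58.9 -56.6]
side s -60 40 z [-56.5 -50.8 -45.2]
side s -50 42 z [-42.8 -37.3 -31. ]
side s -40 43 z [-29.8 -23.3 -17.5]
side s -30 50 z [-35.9 -11.3  -4.3]
side s -20 46 z [-4.3  3.1  9.2]
side s 0 9 z [-71.   24.7  26.8]
```

>>> {"op": "drive_tool", "data": {"rows": [[0,0,0.4,0],[0,0,0.9,0],[0,0,1.4,0],[0,0,1.9,0],[0,0,2.3,0],[0,0,2.5,0],[0,0,2.56,0],[0,0,2.6,0]]}}

```text
clock: 22.82
position: [0.4623, -0.1872, 0.0968]
ee_rot: [0.0, -0.085, 0.996, -0.0]
contact_force: [-0.1, -0.5, -1.9]
width: 0.0555
gripper_force: 65.4
```

>>> {"op": "drive_tool", "data": {"rows": [[0,0,0.03,0],[0,0,0.06,0],[0,0,0.09,0],[0,0,0.12,0],[0,0,0.12,0],[0,0,0.12,0],[0,0,0.12,0],[0,0,0.12,0]]}}

```text
clock: 23.48
position: [0.462, -0.188, 0.0936]
ee_rot: [0.0, -0.084, 0.996, 0.0]
contact_force: [-0.6, 0.0, -2.0]
width: 0.0556
gripper_force: 65.4
```

>>> {"op": "drive_tool", "data": {"rows": [[0,0,0.08,0],[0.2,0,0.28,0],[0.4,0,0.48,0],[0.58,0,0.66,0],[0.74,0,0.86,0],[0.9,0,1.06,0],[1.02,0,1.24,0],[1.15,0,1.44,0]]}}

```text
clock: 24.15
position: [0.4354, -0.1931, 0.0586]
ee_rot: [0.002, -0.084, 0.996, -0.001]
contact_force: [2.0, 2.7, 5.7]
width: 0.0551
gripper_force: 64.0
```

```bash
python3 -c "
from look import *
look('19',('scene','side'))"
```

```text
clock 24.15 pos [ 0.4354 -0.1931  0.0586] yaxis az 99.63 z [ 0.005 -0.001 -1.   ] F [2.  2.7 5.7] w 0.05513925672796299 gf 64.0311348438263
turn -0.06178317842274813
TCP rel plate centre in tool x,y: 93.86309258162636 0.6336266377634028
scene s -90 28 z [-31.6 -25.2 -22.6]
scene s -80 56 z [-26.5 -21.8 -18.1]
scene s -70 53 z [-20.2 -15.9 -12.4]
scene s -60 54 z [-15.2 -11.8  -5.9]
scene s -50 52 z [-10.   -6.4  -2.5]
scene s -40 51 z [-5.2 -1.1  2.4]
scene s -30 54 z [-0.9  3.9  7.9]
scene s -20 50 z [ 4.7  8.3 12.4]
scene s -10 56 z [ 9.3 13.5 24. ]
scene s 0 32 z [14.3 18.4 21.5]
scene s 10 6 z [19.3 20.7 22.1]
side s -90 17 z [-27.  -24.3 -22.4]
side s -80 38 z [-22.7 -20.2 -17.2]
side s -70 38 z [-18.8 -15.7 -12.3]
side s -60 42 z [-12.7 -10.2  -7.8]
side s -50 37 z [-8.8 -5.7 -2.8]
side s -40 41 z [-7.7 -0.7  1.9]
side s -30 37 z [1.7 3.9 6.6]
side s -20 45 z [-3.1  8.4 11.8]
side s -10 10 z [ 8.4 12.6 14.2]
```

>>> {"op": "drive_tool", "data": {"rows": [[0.12,0,0.08,0],[0.24,0,0.16,0],[0.36,0,0.24,0],[0.48,0,0.34,0],[0.58,0,0.44,0],[0.64,0,0.54,0],[0.68,0,0.62,0],[0.68,0,0.62,0]]}}

```text
clock: 24.92
position: [0.4165, -0.1958, 0.0416]
ee_rot: [-0.0, -0.084, 0.996, 0.0]
contact_force: [3.2, -1.0, 3.6]
width: 0.0553
gripper_force: 62.5
```

```bash
python3 -c "
from look import *
look('20',('scene','side'))"
```

```text
clock 24.9167 pos [ 0.4165 -0.1958  0.0416] yaxis az 99.66 z [-0.001 -0.    -1.   ] F [ 3.2 -1.   3.6] w 0.055272912460257104 gf 62.48567461967468
turn -0.05675580733924571
TCP rel plate centre in tool x,y: 112.93609383361786 1.1617044939075358
scene s -90 57 z [-12.5  -7.2  -3.6]
scene s -80 47 z [-6.8 -4.3 -0.3]
scene s -70 41 z [-4.1 -1.9  1.7]
scene s -60 46 z [-2.4  1.2  4.3]
scene s -50 42 z [0.3 3.3 6.2]
scene s -40 47 z [2.8 6.5 9.9]
scene s -30 42 z [ 5.8  9.2 11.1]
scene s -20 44 z [ 7.2 11.7 14.3]
scene s -10 44 z [11.5 14.6 17.6]
scene s 0 25 z [14.3 16.6 19.6]
scene s 10 9 z [15.7 18.2 19.9]
side s -90 37 z [-7.5 -5.8 -3.4]
side s -80 37 z [-5.8 -3.3 -0.9]
side s -70 37 z [-5.2 -0.4  1.6]
side s -60 37 z [-4.1  2.3  4.8]
side s -50 40 z [-12.1   4.7   6.9]
side s -40 38 z [ 4.9  7.6 10.3]
side s -30 45 z [-3.9 10.2 13.2]
side s -20 39 z [ 8.8 12.6 15.4]
side s -10 7 z [13.2 14.6 15.4]
```

>>> {"op": "drive_tool", "data": {"rows": [[0,0,0.08,0],[0,0,0.16,0],[-0.02,0,0.24,0],[-0.04,0,0.32,0],[-0.05,0,0.4,0],[-0.05,0,0.48,0],[-0.05,0,0.55,0],[-0.05,0,0.6,0]]}}

```text
clock: 25.68
position: [0.4144, -0.195, 0.0268]
ee_rot: [-0.004, -0.085, 0.996, 0.001]
contact_force: [-4.2, -3.9, 8.0]
width: 0.0554
gripper_force: 62.7
```

```bash
python3 -c "
from look import *
look('21',('scene','side'))"
```

```text
clock 25.6833 pos [ 0.4144 -0.195   0.0268] yaxis az 99.8 z [-0.007  0.001 -1.   ] F [-4.2 -3.9  8. ] w 0.055390214994003394 gf 62.705358266830444
turn -0.03312496382325018
TCP rel plate centre in tool x,y: 114.8761563008662 2.5757985362274693
scene s -100 10 z [ 5.1  9.5 12.6]
scene s -90 61 z [ 1.6 10.8 14.6]
scene s -80 36 z [10.6 13.1 14.3]
scene s -70 38 z [10.9 13.1 15. ]
scene s -60 35 z [11.9 13.7 15.7]
scene s -50 37 z [11.9 14.  15.8]
scene s -40 38 z [12.9 14.6 16.9]
scene s -30 35 z [12.7 15.  17.1]
scene s -20 42 z [13.1 15.5 38.4]
scene s -10 37 z [14.2 16.  18.4]
scene s 0 23 z [14.7 16.6 18.4]
side s -100 7 z [ 3.3 11.9 13.7]
side s -90 37 z [ 8.6 12.8 14.5]
side s -80 38 z [11.5 13.6 15.1]
side s -70 40 z [11.4 14.2 16.2]
side s -60 37 z [ 5.8 14.3 16.3]
side s -50 39 z [12.9 15.2 16.9]
side s -40 37 z [13.6 15.4 17.1]
side s -30 38 z [ 2.1 15.5 17.3]
side s -20 37 z [ 0.6 16.4 18.4]
side s -10 8 z [16.  16.7 17.8]
```

>>> {"op": "drive_tool", "data": {"rows": [[0,0,0.03,0],[0,0,0.06,0],[0,0,0.09,0],[0,0,0.12,0],[0,0,0.14,0],[0,0,0.14,0],[0,0,0.14,0],[0,0,0.14,0]]}}

```text
clock: 26.45
position: [0.4142, -0.1949, 0.024]
ee_rot: [-0.004, -0.086, 0.996, 0.001]
contact_force: [-7.5, -3.0, 16.6]
width: 0.0551
gripper_force: 63.7
```

>>> {"op": "drive_tool", "data": {"rows": [[0,0,0,0],[0,0,0,0],[0,0,0,0],[0,0,0,0],[0,0,0,0],[0,0,0,0],[0,0,0,0],[0,0,0,0]], "grip": 70}}

```text
clock: 27.12
position: [0.418, -0.1953, 0.0234]
ee_rot: [-0.0, -0.084, 0.996, 0.0]
contact_force: [-0.4, 0.3, -0.4]
width: 0.0698
gripper_force: 0.0
```

```bash
python3 -c "
from look import *
look('22',('scene','side'))"
```

```text
clock 27.1167 pos [ 0.418  -0.1953  0.0234] yaxis az 99.69 z [-0.  0. -1.] F [-0.4  0.3 -0.4] w 0.06978232576577725 gf 0.0
turn -0.05180868750546116
TCP rel plate centre in tool x,y: 111.33628235944171 1.4777709452601442
scene s -90 53 z [ 6.9 14.6 18.3]
scene s -80 38 z [15.1 16.7 18.5]
scene s -70 36 z [15.1 17.5 19.7]
scene s -60 33 z [15.  16.7 18.9]
scene s -50 35 z [14.4 17.4 19.6]
scene s -40 36 z [15.4 17.  19.6]
scene s -30 33 z [14.4 17.2 18.6]
scene s -20 31 z [14.2 16.5 18.9]
scene s -10 34 z [14.8 16.7 18.7]
scene s 0 27 z [14.6 16.4 18.4]
scene s 10 12 z [14.3 17.2 19. ]
side s -90 32 z [10.2 16.7 18.5]
side s -80 34 z [15.7 17.9 19.5]
side s -70 34 z [15.8 17.7 19.5]
side s -60 35 z [16.5 17.9 19.3]
side s -50 37 z [16.  17.9 19.7]
side s -40 32 z [15.6 17.7 19.6]
side s -30 35 z [16.3 17.7 19.4]
side s -20 36 z [15.7 17.4 19.1]
side s -10 10 z [16.7 18.  19.6]
```

The carrier lies flat, face down, with the gripped end over the plate's edge. I'll raise the gripper, measure, then regrip it shallow to centre it.

>>> {"op": "drive_tool", "data": {"rows": [[0,0,-0.3,0],[0,0,-0.8,0],[0,0,-1.5,0],[0,0,-2.3,0],[0,0,-3.1,0],[-0.3,0,-3.8,0],[-0.8,0,-4.0,0],[-1.0,0,-4.0,0]], "grip": 80}}

```text
clock: 27.88
position: [0.4451, -0.192, 0.1261]
ee_rot: [0.003, -0.084, 0.996, -0.002]
contact_force: [0.0, -0.4, 0.8]
width: 0.0802
gripper_force: 0.0
```

```bash
cat > slab.py <<'E'
from h import *
from rig import eyes
def slab(k,names=("scene","side"),near=None):
    out=[]
    for n in names:
        c=eyes.camera_info(n);im,d=eyes.get_image(n);np.savez(n+k+".npz",im=im,d=d,**{a:np.array(c[a]) for a in c});cv2.imwrite(f"pics/{n}{k}.png",im[:,:,::-1])
        P=cloud(load(n+k));m=(d>0)&(abs(P[...,2]-.040)<.005)&(np.linalg.norm(P[...,:2]-near,axis=-1)<.085)
        _,lab,st,_=cv2.connectedComponentsWithStats(m.astype(np.uint8));i=1+np.argmax(st[1:,4]);q=P[lab==i]
        (cx,cy),(w,h),a=cv2.minAreaRect((q[:,:2]*1e3).astype(np.float32));a=a if w>h else a+90
        A=q-q.mean(0);nn=np.linalg.svd(A,full_matrices=False)[2][2]
        print(n,len(q),"c",round(cx,1),round(cy,1),"size",round(w,1),round(h,1),"long az",round(a,1),"z",q[:,2].mean().round(4),"tilt",np.degrees(np.arccos(abs(nn[2]))).round(2),"mean",q.mean(0).round(4))
E
python3 -c "
from slab import *
rows([])
slab('23',('scene','side','wrist'),np.array([.455,-.189]))"
```

```text
clock 27.8833 pos [ 0.4451 -0.192   0.1261] yaxis az 99.68 z [ 0.006 -0.003 -1.   ] F [ 0.  -0.4  0.8] w 0.0801611191676571 gf 0.0
scene 498 c 448.5 -186.3 size 110.8 59.8 long az 9.6 z 0.04 tilt 0.6 mean [ 0.4505 -0.1841  0.04  ]
side 511 c 449.1 -187.9 size 110.0 60.5 long az 9.7 z 0.0407 tilt 1.69 mean [ 0.4489 -0.1844  0.0407]
wrist 10413 c 449.0 -189.6 size 110.4 56.2 long az 9.4 z 0.0408 tilt 0.08 mean [ 0.4438 -0.1904  0.0408]
```

>>> {"op": "drive_tool", "data": {"rows": [[-0.1,0.05,0.2,0],[-0.18,0.11,0.7,0],[-0.18,0.11,1.3,0],[-0.18,0.11,1.9,0],[-0.18,0.11,2.5,0],[-0.18,0.11,2.9,0],[-0.18,0.11,3.1,0],[-0.18,0.11,3.16,0]]}}

```text
clock: 28.7
position: [0.4452, -0.187, 0.0429]
ee_rot: [-0.002, -0.084, 0.996, 0.001]
contact_force: [-0.6, -0.3, 0.2]
width: 0.0795
gripper_force: 0.0
```

>>> {"op": "drive_tool", "data": {"rows": [[0,0,0,0],[0,0,0,0],[0,0,0,0],[0,0,0,0],[0,0,0,0],[0,0,0,0],[0,0,0,0],[0,0,0,0]], "grip": 45, "newtons": 40}}

```text
clock: 29.37
position: [0.4471, -0.188, 0.0452]
ee_rot: [0.001, -0.084, 0.996, -0.0]
contact_force: [-0.2, -0.5, 6.9]
width: 0.0547
gripper_force: 43.5
```

>>> {"op": "drive_tool", "data": {"rows": [[0,0,0,0],[0,0,-0.05,0],[0,0,-0.1,0],[0,0,-0.2,0],[0,0,-0.3,0],[0,0,-0.4,0],[0,0,-0.4,0],[0,0,-0.4,0]]}}

```text
clock: 30.03
position: [0.4468, -0.1877, 0.0547]
ee_rot: [0.0, -0.084, 0.996, -0.0]
contact_force: [-0.2, 0.7, -2.6]
width: 0.0549
gripper_force: 42.7
```

```bash
python3 - <<'E'
from h import *
rows([(.5275,-.179,.057)],99.7)
# plate circle by image ellipse of plate top: fit rim points via depth, algebraic
from scipy.optimize import least_squares
for n in("scene0","side0"):
    f=load(n);P=cloud(f);m=((P[...,2]>.012)&(P[...,2]<.03)&(np.linalg.norm(P[...,:2]-[.528,-.178],axis=-1)<.13)).astype(np.uint8)
    q=P[(m>0)&(abs(P[...,2]-.022)<.004)]
    e=q[:,:2]-[.528,-.178];a=np.degrees(np.arctan2(e[:,1],e[:,0]))//10
    b=np.array([q[a==k][np.argsort(np.linalg.norm(e[a==k],axis=1))[-3]][:2] for k in np.unique(a) if (a==k).sum()>10])
    r=least_squares(lambda x:np.linalg.norm(b-x[:2],axis=1)-x[2],[.528,-.178,.1],loss="soft_l1",f_scale=.001);print(n,r.x.round(4),len(b))
E
```

```text
clock 30.0333 pos [ 0.4468 -0.1877  0.0547] yaxis az 99.68 z [ 0. -0. -1.] F [-0.2  0.7 -2.6] w 0.05492379392638957 gf 42.732844948768616
[-3.242, -0.199, -0.092]
turn -0.004116492981367514
scene0 [ 0.5274 -0.1778  0.0985] 36
side0 [ 0.5274 -0.179   0.0981] 36
```

>>> {"op": "drive_tool", "data": {"rows": [[-0.3,-0.02,0,0],[-0.8,-0.05,0,0],[-1.4,-0.08,0,0],[-2.0,-0.12,0,0],[-2.6,-0.15,0,0],[-3.0,-0.17,0,0],[-3.16,-0.18,0,0],[-3.16,-0.18,0,0]]}}

```text
clock: 30.7
position: [0.5267, -0.1787, 0.0543]
ee_rot: [0.0, -0.085, 0.996, -0.0]
contact_force: [0.0, -0.0, -1.6]
width: 0.0555
gripper_force: 42.7
```

>>> {"op": "drive_tool", "data": {"rows": [[0,0,0.08,0],[0,0,0.16,0],[0,0,0.24,0],[0,0,0.3,0],[0,0,0.34,0],[0,0,0.38,0],[0,0,0.4,0],[0,0,0.4,0]]}}

```text
clock: 31.37
position: [0.5249, -0.1789, 0.0452]
ee_rot: [-0.0, -0.084, 0.996, -0.0]
contact_force: [-3.4, 0.4, 3.5]
width: 0.0548
gripper_force: 43.3
```

```bash
python3 -c "
from slab import *
rows([])
slab('24',('scene','side'),np.array([.527,-.178]))"
```

```text
clock 31.3667 pos [ 0.5249 -0.1789  0.0452] yaxis az 99.67 z [-0. -0. -1.] F [-3.4  0.4  3.5] w 0.05478679592931639 gf 43.33106875419617
scene 368 c 547.7 -174.2 size 73.4 75.1 long az 175.3 z 0.0398 tilt 1.04 mean [ 0.5477 -0.1718  0.0398]
side 428 c 525.4 -172.2 size 110.4 72.9 long az 10.0 z 0.0407 tilt 1.58 mean [ 0.5275 -0.1717  0.0407]
```

Contact has been made. I'll release, rise and check.

>>> {"op": "drive_tool", "data": {"rows": [[0,0,0,0],[0,0,0,0],[0,0,0,0],[0,0,0,0],[0,0,0,0],[0,0,0,0],[0,0,0,0],[0,0,0,0]], "grip": 75}}

```text
clock: 32.13
position: [0.5253, -0.1788, 0.0445]
ee_rot: [0.0, -0.084, 0.996, 0.0]
contact_force: [-0.8, -0.1, 0.2]
width: 0.075
gripper_force: 0.0
```

>>> {"op": "drive_tool", "data": {"rows": [[0,0,-0.3,0],[0,0,-0.8,0],[0,0,-1.5,0],[0,0,-2.3,0],[0,0,-3.1,0],[0,0,-3.8,0],[0,0,-4.4,0],[0,0,-4.8,0]]}}

```text
clock: 32.8
position: [0.5259, -0.1792, 0.1669]
ee_rot: [0.001, -0.084, 0.996, -0.001]
contact_force: [-0.3, -0.7, -1.1]
width: 0.0752
gripper_force: 0.0
```

```bash
python3 - <<'E'
from slab import *
rows([])
slab('25',('scene','side','wrist'),np.array([.527,-.178]))
cv2.imwrite("pics/25.png",np.hstack([cv2.imread("pics/side25.png")[:,150:350],cv2.imread("pics/scene25.png")[:,150:400],cv2.imread("pics/wrist25.png")[:,100:400]]))
E
```

```text
clock 32.8 pos [ 0.5259 -0.1792  0.1669] yaxis az 99.68 z [ 0.003 -0.001 -1.   ] F [-0.3 -0.7 -1.1] w 0.0751694240289823 gf 0.0
scene 549 c 525.4 -176.3 size 112.8 58.8 long az 10.0 z 0.0398 tilt 0.9 mean [ 0.5283 -0.1731  0.0398]
side 523 c 526.3 -176.5 size 110.2 60.9 long az 9.5 z 0.0407 tilt 2.17 mean [ 0.5265 -0.1735  0.0407]
wrist 7776 c 526.4 -179.1 size 109.6 56.1 long az 9.7 z 0.0408 tilt 0.07 mean [ 0.5223 -0.1798  0.0408]
```

View pics/25.png

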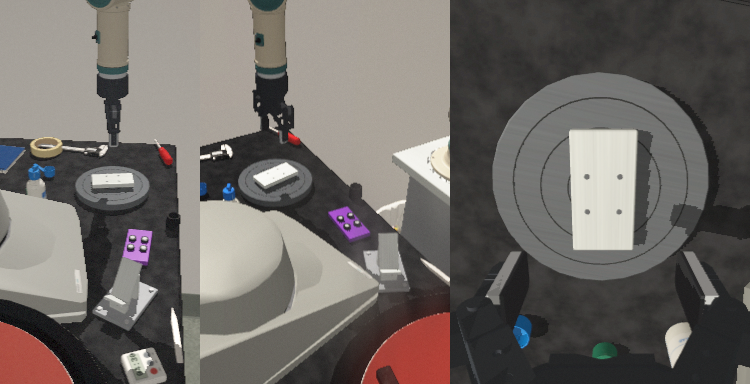

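The views show the carrier flat and face down on the plate, with the gripper clear and the loupe and bottle untouched. I'll check the centring in the wrist view, then hand in.

```bash
python3 - <<'E'
from h import *
from scipy.optimize import least_squares
from rig import order
f=load("wrist25");P=cloud(f);q=P[(abs(P[...,2]-.0225)<.004)&(np.linalg.norm(P[...,:2]-[.528,-.178],axis=-1)<.115)]
e=q[:,:2]-[.528,-.178];a=np.degrees(np.arctan2(e[:,1],e[:,0]))//10
b=np.array([q[a==k][np.argsort(np.linalg.norm(e[a==k],axis=1))[-3]][:2] for k in np.unique(a) if (a==k).sum()>10])
r=least_squares(lambda x:np.linalg.norm(b-x[:2],axis=1)-x[2],[.528,-.178,.1],loss="soft_l1",f_scale=.001).x
d=np.linalg.norm(r[:2]-[.5262,-.1785]);print(r,d)
if d<.005: print(order.sign_off())
E
```

```text
[ 0.52740539 -0.18164624  0.09914287] 0.003369236207681241
the job is handed in; nothing more can be done
None
```

The carrier lies flat and face down on the lapping plate, about 1–3 mm off centre by the camera fits. It has been released with the gripper clear, the loupe and bottle were not touched, and the job was handed in at about 33 s.

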